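Open the square finds jar in its bench holder

ROBOT

A 6-joint arm with a two-finger parallel gripper is mounted at the origin on the work surface. World frame = base frame: x ahead of the robot, y to its left, z up, the work surface at z = 0. Lengths are in m, angles in rad, forces in N, time in s.
With the tool pointing down it reaches from about 0.225 to 0.875 m from the base axis. Payload 3.4 kg.
Tool frame: the origin (TCP) lies at the very end of the fingers, on their centre line; the grasp point (between the pads) lies 19 mm behind it; z points along the fingers, y is the direction in which the jaws open and shut (so a half turn about z gives the same grasp; the last joint's range is limited). The gripper opens to 85 mm and grips with 20 to 120 N. Pads are 22 mm wide; open, the fingers measure 114 mm over their backs; the gripper's body (76 mm by 85 mm) begins 54 mm behind the grasp point. The pads swing forward as they close: fully open they stand 13 mm farther back than shut.
Start: joints at [1.182, 0.276, 1.505, -0, 1.361, -0.121], TCP at [0.152, 0.555, 0.202] pointing down, gripper open.
Joint ranges: [-2.89, 2.89], [-0.75, 2.08], [0.22, 2.7], [-1.18, 4.32], [0.11, 2.71], [-2.7, 2.7]. Speed limits (rad/s): [2.57, 2.57, 3.14, 3.14, 3.14, 3.14].

INTERFACE

Orientations are given as a unit quaternion [w, x, y, z].
In Python, from rig import manip, viewer, job gives the robot as it stands.
- The arm moves only by the shell command python3 -m crank 'ROWS' [OPENING] [FORCE]. ROWS is JSON, a list of rows, each a list of 6 numbers: the shift along the tool's x, y, z in m, then the turn, a rotation vector about the tool's x, y, z in degrees. In form: [[dx, dy, dz, rx, ry, rz], ...]. A call has 1 to 20 rows; each row is the pose to reach, as a shift and turn from the pose measured when the call began, along the tool's axes at that moment; what a row does not reach only later rows make up. A row lasts 1/8 s, in which the tool goes at most 62.5 mm and 10.7 degrees, less where a joint would pass 70% of its speed; a pose out of reach is approached as far as the arm can. A call with a gripper value outside its range is refused whole. OPENING is the opening, from 0 (shut) to 1 (fully open), set as the call begins (- or left out, the last holds). The fingers move at their own pace and stop on an object; FORCE is the grip in N (left out, the last holds). Time passes only in rows, so rows that repeat a pose let the fingers close. It gives the time, the measured TCP pose, the force and the opening at its end, in the units of the state.
- manip.get_state(): the state, without advancing time (a new reading comes with each control period).
- viewer.get_image(name): name is "scene" or "top"; returns a dict with "frame" (400x640x3 uint8, blue, green, red), "range_z" (400x640 float32, m along the optical axis (not along the pixel's ray), 0 where there is no reading), "intrinsics" (3x3 intrinsics, pixels), "world_from_camera" (4x4, takes a point from camera to world coordinates). Camera axes: x right, y up, looking along -z (the intrinsics and any distortion apply to the point x, -y, -z); pixel columns grow to the right and rows downward; lengths in m; the calibration is good to about 2 mm. A picture is of the moment at which its call begins.
- job.sign_off(): hands the job in, once; it reports no verdict.
The state is a dict: "clock": time; "qpos": joint angles; "qd": joint speeds; "effort": joint torques, N m; "position": TCP position; "ee_rot": TCP orientation; "contact_force": force on the tool from outside, world axes, zero at the start; "moment": the same for the moment, N m; "width": finger opening in m.
Only numpy, scipy, OpenCV 4.12 (cv2) and the standard library are available. Lean on these libraries where they do the work, as an engineer would, in place of code of your own. Each camera call takes 0.05 s, during which the arm holds its last target. There are 200 camera calls.

TASK

Put the square screw-cap jar, still closed, down into the square recess of the wooden jar holder so that the holder keeps it from turning; then unscrew its tight cap anticlockwise, turning only until the thread lets go (about a fifth of a turn), and lift the cap straight off. Finish while still holding the cap in the gripper, level and just above the open mouth (clear of the jar, no more than about 5 cm up), with the jar still standing fully down in the holder. Keep the jar upright throughout and leave the round jar, the toothbrush and the potsherd where they are.

Things in the scene. Friction and masses are not known exactly. Their poses are not given: they have to be found in the camera images.
- jar: Square white plastic jar, loose, about 0.33 kg: body 66 x 66 mm and 66 mm high, then a short round shoulder up to 74 mm (31 mm radius), a 42 mm neck, mouth at 96 mm; 102 mm high with its cap. Origin: centre of its underside; z up; x and y square to its flat sides. It may be carried by its cap.
- cap: Round ribbed grey cap of the square jar, 60 mm in diameter, 22 mm high, open below, 35 g. Origin: centre of its lower rim; z up. Screwed down, its origin is 80 mm above the jar's and its yaw equals the jar's. Keep fingertips about level with its lower rim: the shoulder lies 6 mm below. Tight: a rubber seal under it pushes up with about 20 N; starting it takes about 0.6 N m (80 N grip holds).
- cap_mark (a point): Point on the cap's side, 30 mm from its axis along its x axis, 11 mm above its rim; shows how far it is turned relative to the jar. Turned anticlockwise from above (yaw growing) against the jar, the cap rises 3 mm in the first 50 degrees, lets go at about 55 and then lifts straight off; turned past 97 it counts as overturned (lugs strike the next ramps at 100). 70 to 85 degrees is safe.
- jar_mouth (a point): Centre of the jar's mouth, 96 mm above the jar's underside, axes as the jar's.
- holder: Wooden block fixed to the table, 105 x 105 mm, 34 mm high, with an open square recess, 71 x 71 mm at its floor, about 79 mm at the top (sloped lead-in), floor 8 mm above the table. Origin: centre of its underside; x and y square to the recess. The jar fits in any of four quarter turns; seated, its origin is 8 mm above the holder's and it can still turn about 4.5 degrees either way.
- round_jar: Bystander: small closed round white jar with a grey cap, 58 mm in diameter, 70 mm high. Origin: centre of its underside.
- toothbrush: Bystander: white toothbrush lying down, 170 x 12 x 16 mm, long in its x. Origin: centre of its underside.
- sherd: Bystander: flat potsherd lying down, about 66 x 50 x 10 mm. Origin: centre of its underside.
There are look-alikes about, which are no part of the job. What is meant by the cap is not red, and is the smaller of those in its own colour. Of the things that look like the holder, the smaller one is meant.

How it is judged:
On the way, in this order (a step that is already met when the one before it is completed fails the run):
1. the closed jar stands fully down in the holder's recess, cap still screwed on (z of jar in the frame of holder below 0.013 m and horizontal distance between jar and holder below 0.008 m and angle between jar's own z axis and vertical below 0.07 rad and z of cap in the frame of jar below 0.082 m), for 0.2 s.
2. with the jar still in the holder, the cap is off the thread, above the mouth (z of jar in the frame of holder below 0.013 m and horizontal distance between jar and holder below 0.008 m and angle between jar's own z axis and vertical below 0.07 rad and z of cap in the frame of jar_mouth above 0.002 m and contact force between the fingers and cap above 1 N), for 0.2 s.
At the end, for the whole second after the job is handed in: The gripper holds the cap still and level (0.2 rad), its rim 2 to 60 mm above the mouth and within 20 mm of its axis, touching neither jar nor holder; the jar stands upright (0.07 rad) in the recess, within 5 mm of its floor and 8 mm of its centre (all of step 2 and z of cap in the frame of jar_mouth below 0.06 m and horizontal distance between cap and jar_mouth below 0.02 m and angle between cap's own z axis and vertical below 0.2 rad and contact force between cap and jar below 0.2 N and contact force between cap and holder below 0.2 N and linear speed of each of cap, jar below 0.03 m/s); the arm keeps its last pose, push and grip.
It fails at once if the cap is turned on past about 97 degrees from its closed position (x of cap_mark in the frame of jar below -0.004 m).
It fails at once if the jar is tipped more than 0.5 rad (angle between jar's own z axis and vertical above 0.5 rad).
It fails at once if the round jar is moved more than 3 cm (distance of round_jar from where it was at the start of the episode above 0.03 m).
It fails at once if the toothbrush is moved more than 3 cm (distance of toothbrush from where it was at the start of the episode above 0.03 m).
It fails at once if the sherd is moved more than 3 cm (distance of sherd from where it was at the start of the episode above 0.03 m).
It also fails if it takes over 38 s, if anything falls off the work surface, if the arm or the gripper's body presses on something with over 40 N, if the wrist force passes 120 N, or if a joint passes its speed limit or range.

## Working session

There is one attempt and no reset: what is moved stays moved. The work goes in short steps, Python scripts to look and compute and a shell command to move; the robot and the scene stay as the last step left them, time stands still between calls to the robot, and variables do not carry over. Pictures are saved under pics/ and viewed, about 8 in all and at most 12, crops included, and the job is handed in when it is done.

```bash
ls; mkdir -p pics
python3 - <<'E'
from rig import manip, viewer
import cv2,numpy as np
print(manip.get_state())
for n in("scene","top"):
    d=viewer.get_image(n);cv2.imwrite(f"pics/{n}0.png",d["frame"]);np.savez(f"{n}0.npz",**d)
    print(d["intrinsics"],d["world_from_camera"],d.keys())
E
```

```text
pics
{'clock': 0.0, 'qpos': array([ 1.18199935e+00,  2.76612757e-01,  1.50609648e+00, -1.83862802e-06,
        1.36067753e+00, -1.20991382e-01]), 'qd': array([-9.80879322e-05,  1.04310741e-04, -2.14971053e-03,  8.75042410e-04,
        3.44876097e-04,  1.93705340e-04]), 'effort': array([ 4.46206031e-04, -4.16768503e+01, -2.45811260e+01,  1.39409835e-04,
        1.10414889e-02, -1.17585293e-05]), 'position': array([0.15194444, 0.55398859, 0.20144422]), 'ee_rot': array([-2.25316227e-04,  1.33502765e-01,  9.91048035e-01, -8.68297639e-04]), 'contact_force': array([ 0.40637976,  0.09877018, -0.98520519]), 'moment': array([-0.01362458,  0.0023256 , -0.00526341]), 'width': 0.08542342141326667}
[[466.7085211    0.         321.14767068]
 [  0.         466.7085211  200.24634894]
 [  0.           0.           1.        ]] [[ 0.43154321 -0.61511954  0.65984726  1.22912227]
 [ 0.90190534  0.30909006 -0.30171193 -0.35283074]
 [-0.01836333  0.72532151  0.68816531  0.82728064]
 [ 0.          0.          0.          1.        ]] dict_keys(['frame', 'range_z', 'intrinsics', 'world_from_camera'])
[[436.61775863   0.         318.98608113]
 [  0.         436.61775863 194.70335289]
 [  0.           0.           1.        ]] [[ 1.25868554e-02  9.93623856e-01 -1.12041079e-01  4.01058886e-01]
 [-9.99920659e-01  1.24519733e-02 -1.90357940e-03  9.91850520e-03]
 [-4.96309381e-04  1.12056150e-01  9.93701753e-01  1.22123238e+00]
 [ 0.00000000e+00  0.00000000e+00  0.00000000e+00  1.00000000e+00]] dict_keys(['frame', 'range_z', 'intrinsics', 'world_from_camera'])
```

View pics/scene0.png

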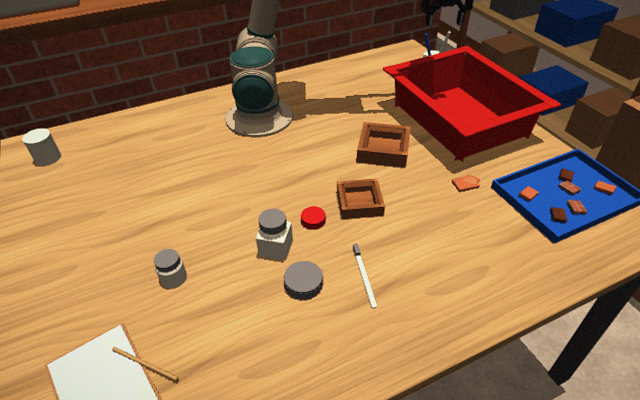

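View pics/top0.png

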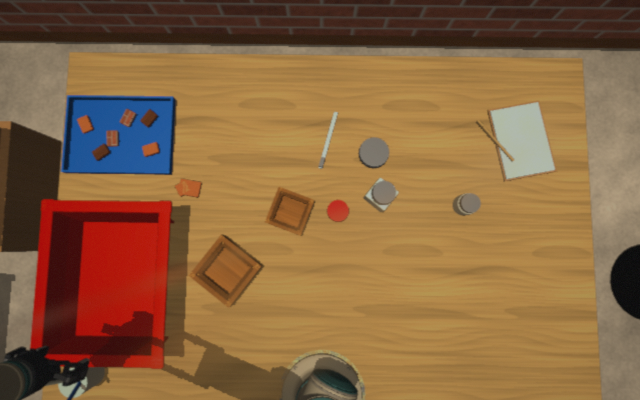

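Candidates in the top view:
- **Cap:** grey on the square jar (383,192), the bigger loose grey lid (374,153), the round jar's cap (467,204) and a red lid (338,211). I choose (383,192).
- **Holder:** small block (290,211) and large block (227,270). I choose the small one.

Next I measure both and check them in a close crop.

```bash
cat > h.py <<'E'
import cv2,numpy as np
from rig import viewer,manip
def cloud(d):
    K=d["intrinsics"];T=d["world_from_camera"];z=d["range_z"]
    v,u=np.mgrid[:z.shape[0],:z.shape[1]]
    p=np.stack([(u-K[0,2])/K[0,0]*z,-(v-K[1,2])/K[1,1]*z,-z],-1)
    P=p@T[:3,:3].T+T[:3,3]; P[z==0]=np.nan
    return P
def region(P,c,r,lo,hi):
    return (np.hypot(P[...,0]-c[0],P[...,1]-c[1])<r)&(P[...,2]>lo)&(P[...,2]<hi)
def rect(x):
    return cv2.minAreaRect((x[:,:2]*1000).astype(np.float32))
E
python3 - <<'E'
from h import *
for n in("scene","top"):
    d=dict(np.load(f"{n}0.npz"));P=cloud(d)
    uv={"scene":dict(jar=(272,222),hold=(345,208)),"top":dict(jar=(383,192),hold=(305,195))}[n]
    print(n,{k:P[v[1],v[0]].round(4) for k,v in uv.items()})
d=dict(np.load("top0.npz"));P=cloud(d);c=P[192,383]
for n in("top","scene"):
    d=dict(np.load(f"{n}0.npz"));P=cloud(d)
    print(n)
    for nm,cc,r,lo,hi in(("cap",c,.06,.095,.11),("body",c,.06,.03,.085),("shoulder",c,.06,.062,.078),("holder",P[211,290] if n=="top" else hc,.085,.028,.042),("other",P[270,227] if n=="top" else oc,.12,.025,.09)):
        if nm=="holder":hc=cc
        if nm=="other":oc=cc
        m=region(P,cc,r,lo,hi);x=P[m];print(nm,len(x),np.median(x[:,2]).round(4),rect(x),cv2.minEnclosingCircle((x[:,:2]*1000).astype(np.float32)))
f=cv2.imread("pics/top0.png")[140:250,250:410];g=cv2.imread("pics/scene0.png")[170:280,240:400]
cv2.imwrite("pics/crop.png",np.vstack([cv2.resize(a,None,fx=2.7*1.0,fy=2.7,interpolation=cv2.INTER_CUBIC) for a in(f,g)]))
E
```

```text
scene {'jar': array([ 0.5492, -0.1596,  0.1037]), 'hold': array([0.5175, 0.0357, 0.0323])}
top {'jar': array([ 0.5362, -0.1529,  0.1034]), 'hold': array([ 0.5374,  0.0516, -0.    ])}
top
cap 427 0.1046 ((537.0008544921875, -153.72659301757812), (58.951011657714844, 58.93202590942383), 72.92889404296875) ((536.2168579101562, -154.17994689941406), 30.902708053588867)
body 218 0.0669 ((536.42919921875, -153.39527893066406), (66.21794128417969, 65.52116394042969), 51.56397247314453) ((537.1990966796875, -153.4122772216797), 44.65373611450195)
shoulder 169 0.0678 ((536.6008911132812, -153.12612915039062), (65.74363708496094, 65.2802734375), 51.974117279052734) ((537.1990966796875, -153.4122772216797), 44.65373611450195)
holder 777 0.035 ((490.7048645019531, 94.21846008300781), (105.34021759033203, 104.95817565917969), 69.86105346679688) ((490.70977783203125, 93.54000091552734), 73.13944244384766)
other 1633 0.0448 ((328.6463317871094, 262.2734375), (138.71836853027344, 138.69979858398438), 52.953460693359375) ((328.73284912109375, 261.7257385253906), 96.64982604980469)
scene
cap 490 0.102
[... 181 characters left out ...]
.2869262695312, -154.88580322265625), (65.98296356201172, 67.20518493652344), 50.97486877441406) ((537.917236328125, -154.78631591796875), 44.77735900878906)
shoulder 299 0.0662 ((537.947998046875, -154.51654052734375), (65.30252075195312, 66.76029968261719), 50.40650939941406) ((537.8009033203125, -155.28704833984375), 43.907039642333984)
holder 691 0.0332 ((489.85723876953125, 93.29180908203125), (105.70330047607422, 111.10627746582031), 70.01862335205078) ((490.2932434082031, 91.72957611083984), 72.6087646484375)
other 1186 0.0422 ((327.4767761230469, 261.00201416015625), (137.9137420654297, 147.26124572753906), 53.51597595214844) ((326.8214416503906, 260.895263671875), 97.75359344482422)
```

View pics/crop.png

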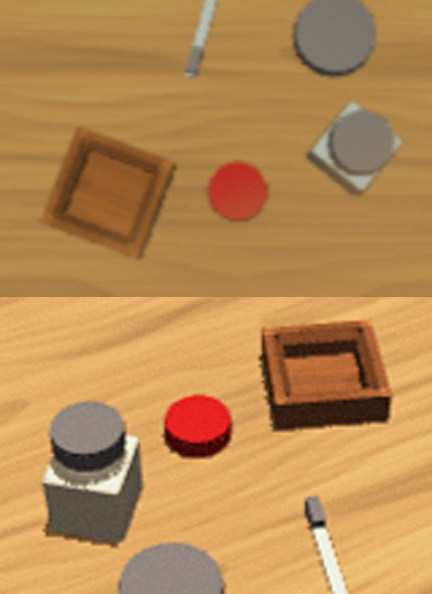

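The crop shows the square jar with its small grey cap at (360,140) in the top half, and the small holder at (108,190). The red lid and the bigger grey lid are clearly different. Estimates: jar at (0.537,-0.154) with sides at 51.3°, holder at (0.4903,0.094) with sides at 69.9°. So the jar has to turn +18.6°. I'm moving above the jar with a 90° wrist turn.

```bash
python3 -m crank '[[-0.2,-0.208,0,0,0,35],[-0.5585,-0.5806,0.03,0,0,90],[-0.5585,-0.5806,0.03,0,0,90],[-0.5585,-0.5806,0.03,0,0,90],[-0.5585,-0.5806,0.03,0,0,90],[-0.5585,-0.5806,0.03,0,0,90],[-0.5585,-0.5806,0.03,0,0,90],[-0.5585,-0.5806,0.03,0,0,90],[-0.5585,-0.5806,0.03,0,0,90],[-0.5585,-0.5806,0.03,0,0,90],[-0.5585,-0.5806,0.03,0,0,90],[-0.5585,-0.5806,0.03,0,0,90],[-0.5585,-0.5806,0.03,0,0,90],[-0.5585,-0.5806,0.03,0,0,90],[-0.5585,-0.5806,0.03,0,0,90],[-0.5585,-0.5806,0.03,0,0,90],[-0.5585,-0.5806,0.03,0,0,90],[-0.5585,-0.5806,0.03,0,0,90]]' 1 80
cat >> h.py <<'E'
from scipy.spatial.transform import Rotation as R
def st(target=None):
    s=manip.get_state();q=s["ee_rot"];M=R.from_quat(np.r_[q[1:],q[0]]).as_matrix()
    print("t",round(s["clock"],2),"p",s["position"].round(4),"yaw_y",np.degrees(np.arctan2(M[1,1],M[0,1])).round(2),"z",M[:,2].round(4),"F",s["contact_force"].round(1),"M",s["moment"].round(2),"w",round(s["width"],4),"q",s["qpos"].round(2))
    if target is not None: print("shift",(M.T@(np.array(target)-s["position"])).round(4))
    return s,M
E
python3 - <<'E'
from h import *
st([0.537,-0.154,0.077])
d=viewer.get_image("scene");cv2.imwrite("pics/s1.png",cv2.resize(d["frame"][120:300,160:400],None,fx=3,fy=3))
E
```

```text
clock: 2.35
position: [0.5367, -0.1529, 0.1727]
ee_rot: [0.001, 0.795, 0.607, -0.001]
contact_force: [-0.8, 0.3, -0.6]
width: 0.0854
t 2.35 p [ 0.5367 -0.1529  0.1727] yaw_y -15.28 z [-2.0e-04 -1.7e-03 -1.0e+00] F [-0.8  0.3 -0.6] M [ 0.03 -0.02 -0.03] w 0.0854 q [-0.4   0.27  1.59 -0.    1.28 -0.13]
shift [-0.0008  0.0005  0.0957]
```

View pics/s1.png

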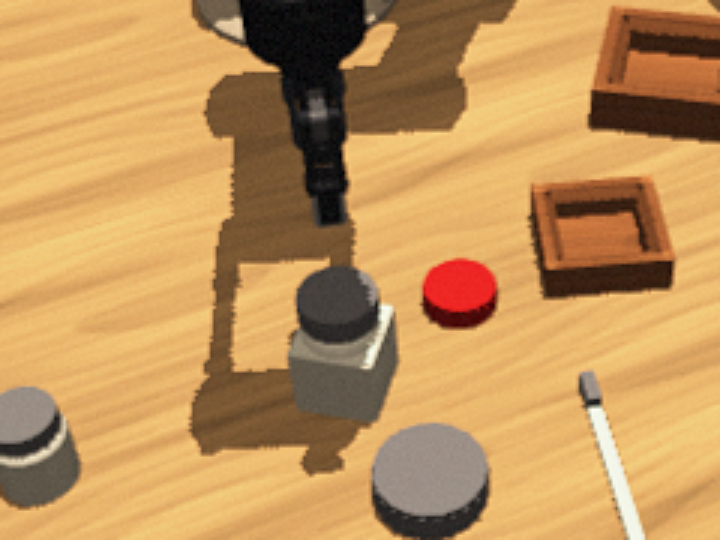

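The gripper hangs above the jar, whose cap is at crop (340,300), and nothing is in the way down. I'm descending and closing at 80 N.

```bash
python3 -m crank '[[-0.001,0.0005,0.045,0,0,0],[-0.001,0.0005,0.075,0,0,0],[-0.001,0.0005,0.0955,0,0,0],[-0.001,0.0005,0.0955,0,0,0],[-0.001,0.0005,0.0955,0,0,0]]' 1 80
python3 -c "
from h import *
st([0.537,-0.154,0.077])"
```

```text
clock: 3.02
position: [0.5377, -0.1545, 0.0781]
ee_rot: [0.001, 0.795, 0.607, -0.0]
contact_force: [-0.1, 0.2, -0.4]
width: 0.0853
t 3.02 p [ 0.5377 -0.1545  0.0781] yaw_y -15.28 z [ 0.0013 -0.0023 -1.    ] F [-0.1  0.2 -0.4] M [-0.07 -0.05 -0.  ] w 0.0853 q [-0.4   0.35  1.73 -0.    1.06 -0.14]
shift [ 0.0003 -0.0009  0.0011]
```

```bash
python3 -m crank '[[0,0,0,0,0,0],[0,0,0,0,0,0],[0,0,0,0,0,0],[0,0,0,0,0,0],[0,0,0,0,0,0],[0,0,0,0,0,0]]' 0 80
python3 - <<'E'
from h import *
st([0.537,-0.154,0.077])
d=viewer.get_image("scene");cv2.imwrite("pics/s2.png",cv2.resize(d["frame"][160:290,200:370],None,fx=3.5,fy=3.5))
E
```

```text
clock: 3.78
position: [0.5377, -0.1545, 0.0781]
ee_rot: [0.001, 0.795, 0.607, -0.0]
contact_force: [0.6, -0.3, -0.8]
width: 0.0001
t 3.77 p [ 0.5377 -0.1545  0.0781] yaw_y -15.28 z [ 0.0012 -0.0023 -1.    ] F [ 0.6 -0.3 -0.8] M [-0.06  0.01  0.  ] w 0.0001 q [-0.4   0.35  1.73 -0.    1.06 -0.14]
shift [ 0.0003 -0.0008  0.0011]
```

View pics/s2.png

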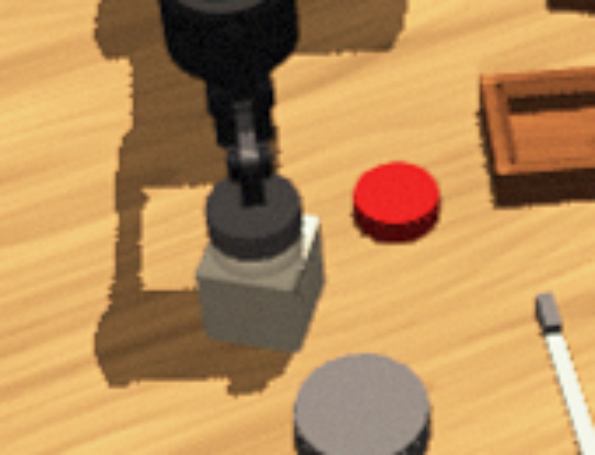

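Crop: the fingers shut completely (width 0), and their tips end near the middle of the cap top at (253,203). I'll check with depth where the fingertips and cap really are.

Run:
```python
from h import *
for n in("scene","top"):
    d=viewer.get_image(n);P=cloud(d);np.savez(f"{n}2.npz",**d)
    f=d["frame"].astype(int)
    m=region(P,(.537,-.154),.08,.01,.30)
    for lo in np.arange(.01,.25,.01):
        k=m&(P[...,2]>lo)&(P[...,2]<=lo+.01);x=P[k]
        if len(x)>3: print(n,round(lo,2),len(x),"x",x[:,0].min().round(3),x[:,0].max().round(3),"y",x[:,1].min().round(3),x[:,1].max().round(3),"bgr",np.median(f[k],0))
a,b=[np.load(f"{n}2.npz")["frame"] for n in("scene","top")]
cv2.imwrite("pics/z3.png",np.hstack([cv2.resize(a[190:270,230:310],(400,400)),cv2.resize(b[150:230,340:420],(400,400))]))
```

```text
scene 0.01 108 x 0.536 0.582 y -0.2 -0.113 bgr [74. 88. 96.]
scene 0.02 102 x 0.536 0.616 y -0.199 -0.112 bgr [74. 87. 96.]
scene 0.03 109 x 0.534 0.583 y -0.199 -0.111 bgr [74. 88. 96.]
scene 0.04 106 x 0.538 0.583 y -0.199 -0.115 bgr [74.  88.  96.5]
scene 0.05 112 x 0.536 0.581 y -0.2 -0.113 bgr [74. 88. 96.]
scene 0.06 267 x 0.522 0.581 y -0.199 -0.112 bgr [107. 127. 138.]
scene 0.07 65 x 0.536 0.567 y -0.184 -0.128 bgr [108. 129. 141.]
scene 0.08 72 x 0.537 0.567 y -0.185 -0.128 bgr [41.5 44.5 47.5]
scene 0.09 98 x 0.506 0.567 y -0.185 -0.127 bgr [39. 40. 44.]
scene 0.1 327 x 0.509 0.567 y -0.184 -0.125 bgr [61. 64. 70.]
scene 0.11 25 x 0.54 0.553 y -0.166 -0.146 bgr [35. 40. 41.]
scene 0.12 29 x 0.541 0.555 y -0.166 -0.146 bgr [21. 20. 24.]
scene 0.13 20 x 0.545 0.556 y -0.164 -0.15 bgr [18.  18.5 17. ]
scene 0.15 11 x 0.562 0.572 y -0.175 -0.156 bgr [15. 15. 15.]
scene 0.16 6 x 0.554 0.578 y -0.175 -0.149 bgr [27.5 29.5 34. ]
scene 0.17 60 x 0.539 0.587 y -0.177 -0.142 bgr [16.  17.  16.5]
scene 0.18 30 x 0.531 0.597 y -0.179 -0.142 bgr [13.  10.5 11.5]
scene 0.19 92 x 0.526 0
[... 442 characters left out ...]
8 -0.109 bgr [ 67.   93.5 111. ]
top 0.04 5 x 0.502 0.534 y -0.145 -0.109 bgr [ 66.  89. 105.]
top 0.06 21 x 0.503 0.549 y -0.143 -0.11 bgr [ 91. 134. 156.]
top 0.16 6 x 0.511 0.522 y -0.139 -0.134 bgr [54.  71.5 84.5]
top 0.17 9 x 0.498 0.516 y -0.138 -0.13 bgr [44. 61. 74.]
top 0.18 8 x 0.492 0.507 y -0.138 -0.129 bgr [49.5 66.5 82. ]
top 0.19 33 x 0.478 0.501 y -0.154 -0.127 bgr [62. 81. 96.]
top 0.2 58 x 0.477 0.512 y -0.15 -0.129 bgr [62.  81.  95.5]
top 0.21 22 x 0.493 0.508 y -0.15 -0.134 bgr [61.5 78.  92.5]
top 0.22 14 x 0.499 0.508 y -0.154 -0.135 bgr [48. 66. 81.]
top 0.23 7 x 0.502 0.506 y -0.156 -0.135 bgr [45. 64. 79.]
top 0.24 11 x 0.502 0.514 y -0.166 -0.125 bgr [41. 59. 74.]
```

View pics/z3.png

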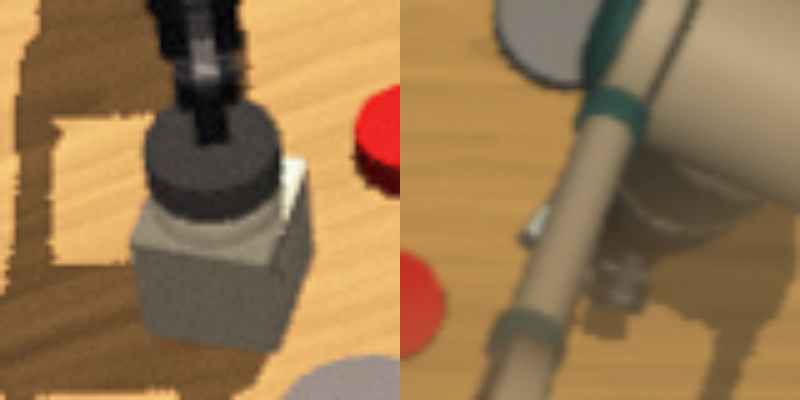

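The fingers shut above the cap, not around it: finger points start at z≈0.105 while the TCP reads 0.078. I'll lift a little and measure the real fingertip height against the reported TCP.

```bash
python3 -m crank '[[0,0,-0.05,0,0,0],[0,0,-0.06,0,0,0],[0,0,-0.06,0,0,0]]' - 80
python3 - <<'E'
from h import *
st()
d=viewer.get_image("scene");P=cloud(d)
m=region(P,(.5377,-.1545),.06,.108,.26)
for lo in np.arange(.108,.25,.004):
    x=P[m&(P[...,2]>lo)&(P[...,2]<=lo+.004)]
    if len(x)>1: print(round(lo,3),len(x),"x",x[:,0].min().round(3),x[:,0].max().round(3),"y",x[:,1].min().round(3),x[:,1].max().round(3))
x=P[region(P,(.537,-.154),.05,.095,.106)];print("cap",rect(x))
x=P[region(P,(.537,-.154),.06,.03,.078)];print("body",rect(x))
E
```

```text
clock: 4.3
position: [0.538, -0.1546, 0.1387]
ee_rot: [0.002, 0.795, 0.607, 0.0]
contact_force: [-0.1, -0.1, 0.3]
width: -0.0002
t 4.3 p [ 0.538  -0.1546  0.1387] yaw_y -15.28 z [ 0.0028 -0.003  -1.    ] F [-0.1 -0.1  0.3] M [-0.03 -0.05 -0.05] w -0.0002 q [-0.4   0.29  1.64 -0.    1.2  -0.14]
0.168 9 x 0.542 0.55 y -0.166 -0.148
0.172 11 x 0.541 0.551 y -0.166 -0.146
0.176 9 x 0.543 0.553 y -0.166 -0.149
0.18 20 x 0.54 0.553 y -0.167 -0.147
0.184 10 x 0.541 0.553 y -0.167 -0.147
0.188 19 x 0.542 0.554 y -0.166 -0.145
0.192 10 x 0.549 0.555 y -0.164 -0.153
0.196 10 x 0.55 0.553 y -0.164 -0.152
0.212 6 x 0.566 0.57 y -0.17 -0.155
0.216 12 x 0.559 0.575 y -0.175 -0.152
0.22 3 x 0.572 0.577 y -0.171 -0.155
0.224 2 x 0.573 0.574 y -0.176 -0.174
0.228 8 x 0.549 0.583 y -0.171 -0.143
0.232 22 x 0.548 0.585 y -0.177 -0.144
0.236 27 x 0.523 0.59 y -0.174 -0.144
0.24 20 x 0.529 0.592 y -0.178 -0.144
0.244 14 x 0.551 0.596 y -0.175 -0.144
0.248 20 x 0.55 0.595 y -0.178 -0.143
cap ((537.5978393554688, -155.25204467773438), (59.569183349609375, 58.75160217285156), 47.053688049316406)
body ((538.9647216796875, -156.41104125976562), (67.09609985351562, 65.60999298095703), 51.93550109863281)
```

The real fingertips (z≈0.167) sit about 28 mm above the reported TCP (0.1387), so the readout disagrees with the TCP description. I'll rely on the camera. To size the descent, I measure the tip height at the 60 mm gripping width.

```bash
python3 -m crank '[[0,0,0,0,0,0],[0,0,0,0,0,0],[0,0,0,0,0,0],[0,0,0,0,0,0]]' 0.71 80
python3 - <<'E'
from h import *
st()
d=viewer.get_image("scene");P=cloud(d)
m=region(P,(.5377,-.1545),.07,.108,.26)
for lo in np.arange(.108,.22,.003):
    x=P[m&(P[...,2]>lo)&(P[...,2]<=lo+.003)]
    if len(x)>1: print(round(lo,3),len(x),"x",x[:,0].min().round(3),x[:,0].max().round(3),"y",x[:,1].min().round(3),x[:,1].max().round(3))
cv2.imwrite("pics/z4.png",cv2.resize(d["frame"][150:270,220:340],(600,600)))
E
```

```text
clock: 4.85
position: [0.5371, -0.1542, 0.1373]
ee_rot: [0.001, 0.795, 0.607, -0.001]
contact_force: [1.0, 0.6, -0.2]
width: 0.0607
t 4.85 p [ 0.5371 -0.1542  0.1373] yaw_y -15.28 z [ 1.0e-04 -1.8e-03 -1.0e+00] F [ 1.   0.6 -0.2] M [ 0.05 -0.02  0.02] w 0.0607 q [-0.4   0.3   1.64 -0.    1.2  -0.14]
0.168 2 x 0.571 0.572 y -0.166 -0.162
0.171 2 x 0.572 0.574 y -0.168 -0.165
0.174 5 x 0.571 0.577 y -0.174 -0.155
0.177 8 x 0.571 0.58 y -0.172 -0.155
0.18 11 x 0.571 0.581 y -0.174 -0.154
0.183 13 x 0.569 0.582 y -0.172 -0.154
0.186 9 x 0.57 0.583 y -0.172 -0.154
0.189 12 x 0.571 0.583 y -0.174 -0.155
0.192 13 x 0.568 0.583 y -0.174 -0.156
0.195 10 x 0.571 0.583 y -0.173 -0.155
0.198 11 x 0.576 0.582 y -0.172 -0.156
0.201 4 x 0.58 0.583 y -0.17 -0.161
0.216 5 x 0.505 0.597 y -0.177 -0.151
0.219 13 x 0.581 0.598 y -0.182 -0.152
```

View pics/z4.png

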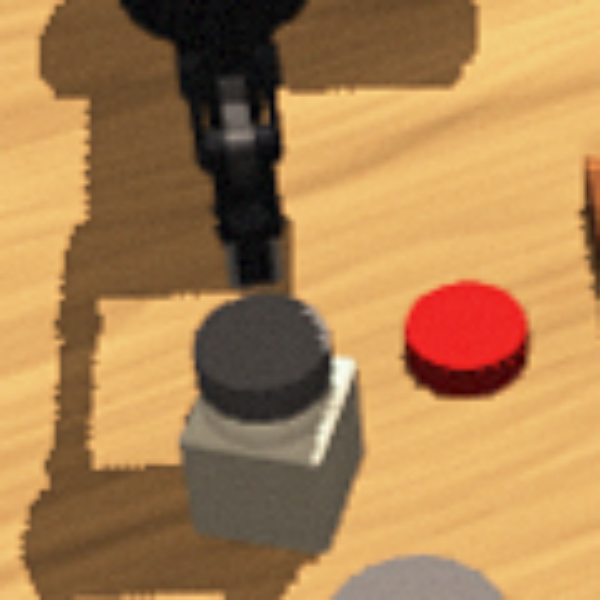

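The near finger's tip ends at (260,283), above the cap, which gives tips about 35 mm above the reported TCP at 60 mm width. I'm opening, descending to TCP z≈0.046 (tips ≈0.081), then closing.

```bash
python3 -m crank '[[0,0,0,0,0,0],[0,0,0.0,0,0,0],[0,0,0.02,0,0,0],[0,0,0.06,0,0,0],[0,0,0.085,0,0,0],[0,0,0.0915,0,0,0],[0,0,0.0915,0,0,0]]' 1 80
python3 -m crank '[[0,0,0,0,0,0],[0,0,0,0,0,0],[0,0,0,0,0,0],[0,0,0,0,0,0],[0,0,0,0,0,0]]' 0 80
python3 - <<'E'
from h import *
st()
E
```

```text
clock: 5.78
position: [0.5375, -0.1545, 0.0461]
ee_rot: [0.001, 0.795, 0.607, -0.0]
contact_force: [0.2, -0.6, 0.3]
width: 0.0855
clock: 6.4
position: [0.5374, -0.1547, 0.048]
ee_rot: [0.002, 0.795, 0.607, -0.0]
contact_force: [-3.6, 0.7, 6.1]
width: 0.0582
t 6.4 p [ 0.5374 -0.1547  0.048 ] yaw_y -15.27 z [ 0.0014 -0.0028 -1.    ] F [-3.6  0.7  6.1] M [ 0.02  0.43 -0.01] w 0.0582 q [-0.4   0.38  1.77 -0.    0.99 -0.14]
```

The cap is gripped at 58 mm. I'm lifting, carrying over the holder and turning the jar +18.6°.

```bash
python3 -m crank '[[0,0,-0.02,0,0,0],[0,0,-0.05,0,0,0],[0.01,-0.005,-0.07,0,0,0],[0.04,-0.02,-0.075,0,0,-3],[0.08,-0.04,-0.075,0,0,-8],[0.12,-0.06,-0.075,0,0,-13],[0.16,-0.078,-0.075,0,0,-18],[0.195,-0.095,-0.075,0,0,-18.6],[0.217,-0.106,-0.075,0,0,-18.6],[0.2269,-0.1108,-0.075,0,0,-18.6],[0.2269,-0.1108,-0.075,0,0,-18.6],[0.2269,-0.1108,-0.075,0,0,-18.6]]'
python3 - <<'E'
from h import *
st([.4903,.094,.12])
for n in("scene","top"):
    d=viewer.get_image(n);P=cloud(d);np.savez(n+"5.npz",**d)
    for nm,r,lo,hi in(("jarbody",.07,.075,.142),("jar low",.07,.075,.135),("cap",.06,.16,.19),("holder",.085,.028,.042)):
        x=P[region(P,(.4903,.094),r,lo,hi)]
        if len(x)>20: print(n,nm,len(x),x[:,2].min().round(4),rect(x))
cv2.imwrite("pics/z5.png",np.hstack([cv2.resize(np.load("scene5.npz")["frame"][120:240,300:420],(400,400)),cv2.resize(d["frame"][150:270,230:350],(400,400))]))
E
```

```text
clock: 7.9
position: [0.4905, 0.0927, 0.1223]
ee_rot: [0.002, 0.686, 0.727, -0.001]
contact_force: [0.1, 0.2, -3.2]
width: 0.0581
t 7.9 p [0.4905 0.0927 0.1223] yaw_y 3.3 z [ 0.0017 -0.0035 -1.    ] F [ 0.1  0.2 -3.2] M [ 0.    0.03 -0.01] w 0.0581 q [ 0.05  0.22  1.79 -0.    1.13 -0.01]
shift [ 0.0013 -0.0002  0.0023]
scene jarbody 744 0.0756 ((493.7235412597656, 90.54653930664062), (68.88090515136719, 66.03341674804688), 67.3984603881836)
scene jar low 582 0.0756 ((501.6492004394531, 72.02955627441406), (90.47283935546875, 48.980403900146484), 28.544635772705078)
scene cap 461 0.1605 ((494.251708984375, 87.17341613769531), (55.01008987426758, 78.79063415527344), 68.57222747802734)
scene holder 514 0.028 ((491.3588562011719, 92.75078582763672), (105.59378814697266, 108.30419158935547), 69.94384765625)
top holder 220 0.0281 ((468.9927673339844, 85.97850036621094), (70.00592803955078, 144.64645385742188), 21.780553817749023)
```

View pics/z5.png

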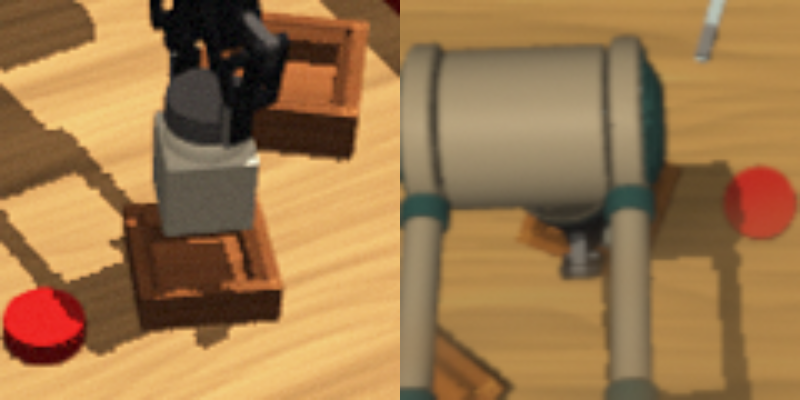

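Left crop: the jar hangs upright over the holder, with its front face at (205,190) above the recess at (205,265). The two front faces should be parallel, so I fit both to get angle, distance and lateral offset.

Run:
```python
from h import *
d=dict(np.load("scene5.npz"));P=cloud(d)
th=np.radians(-20.1);n=np.array([np.cos(th),np.sin(th)]);t=np.array([-n[1],n[0]]);c=np.array([.4905,.0937])
for nm,lo,hi,half in(("jar",.085,.13,.033),("holder",.006,.03,.0525)):
    x=P[region(P,c,.1,lo,hi)]
    a=(x[:,:2]-c)@n;b=(x[:,:2]-c)@t
    k=abs(a-half)<.010;a,b,z=a[k],b[k],x[k,2]
    for _ in range(3):
        A=np.c_[np.ones(len(a)),b,z-z.mean()];s=np.linalg.lstsq(A,a,rcond=None)[0];r=a-A@s;k=abs(r)<2.0e-3;a,b,z=a[k],b[k],z[k]
    q=np.percentile(b,[1,99]);print(nm,len(a),"centre along n (mm)",(1e3*(s[0]-half)).round(2),"lateral edges",(1e3*b.min()).round(1),(1e3*b.max()).round(1),"mid",(500*(b.min()+b.max())).round(2),"dyaw deg",-np.degrees(s[1]).round(2),"tilt deg",np.degrees(s[2]).round(2))
```

```text
jar 310 centre along n (mm) -0.02 lateral edges -34.7 29.7 mid -2.49 dyaw deg -0.28 tilt deg 1.85
holder 236 centre along n (mm) -0.72 lateral edges -53.3 51.6 mid -0.83 dyaw deg 0.27 tilt deg -0.89
```

The jar is off by only 1.7 mm laterally and 0.7 mm along the normal, with yaw within 0.5°. I'm shifting +1.8 mm along tool x and lowering into the recess.

```bash
python3 -m crank '[[0.0018,0,0.0,0,0,0],[0.0018,0,0.02,0,0,0],[0.0018,0,0.035,0,0,0],[0.0018,0,0.045,0,0,0],[0.0018,0,0.052,0,0,0],[0.0018,0,0.052,0,0,0]]'
python3 -c "
from h import *
st([.4904,.0945,.0563])"
```

```text
clock: 8.75
position: [0.4902, 0.0943, 0.0698]
ee_rot: [0.001, 0.687, 0.727, -0.001]
contact_force: [0.2, 1.5, -2.9]
width: 0.0581
t 8.75 p [0.4902 0.0943 0.0698] yaw_y 3.27 z [ 5.0e-04 -3.3e-03 -1.0e+00] F [ 0.2  1.5 -2.9] M [ 0.02  0.01 -0.03] w 0.0581 q [ 0.05  0.28  1.86 -0.    1.   -0.  ]
shift [0.0002 0.0002 0.0135]
```

```bash
python3 -m crank '[[0,0,0.005,0,0,0],[0,0,0.009,0,0,0],[0,0,0.012,0,0,0],[0,0,0.0145,0,0,0],[0,0,0.0145,0,0,0],[0,0,0.0145,0,0,0]]'
python3 - <<'E'
from h import *
st([.4904,.0945,.0563])
d=viewer.get_image("scene");P=cloud(d);np.savez("scene6.npz",**d)
x=P[region(P,(.4902,.094),.05,.06,.08)];print("shoulder z",np.percentile(x[:,2],[10,50,90]).round(4),rect(x))
cv2.imwrite("pics/z6.png",cv2.resize(d["frame"][130:240,300:410],(550,550)))
E
```

```text
clock: 9.5
position: [0.4902, 0.0943, 0.0561]
ee_rot: [0.001, 0.687, 0.727, -0.001]
contact_force: [-3.2, -1.6, 5.5]
width: 0.0581
t 9.5 p [0.4902 0.0943 0.0561] yaw_y 3.27 z [ 8.0e-04 -3.3e-03 -1.0e+00] F [-3.2 -1.6  5.5] M [-0.03  0.46 -0.02] w 0.0581 q [ 0.05  0.29  1.88 -0.    0.96 -0.  ]
shift [ 0.0002  0.0003 -0.0002]
shoulder z [0.0637 0.073  0.0783] ((492.44281005859375, 91.5119857788086), (65.310791015625, 67.93333435058594), 70.85357666015625)
```

View pics/z6.png

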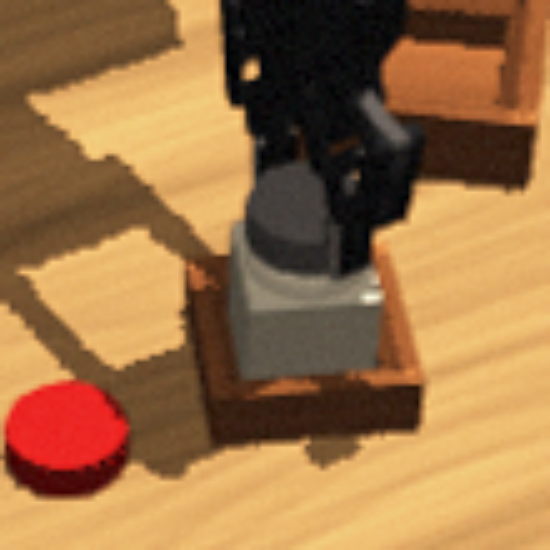

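The jar is seated: front face down in the recess at (310,345), TCP z 0.0561 against the expected 0.0563, and wrist Fz changed from −2.9 to +5.5 N. Now the first part of the unscrewing, rising with the thread.

```bash
python3 -m crank '[[0,0,0,0,0,-4],[0,0,0,0,0,-8],[0,0,-0.0003,0,0,-12],[0,0,-0.0006,0,0,-17],[0,0,-0.001,0,0,-22],[0,0,-0.0013,0,0,-27],[0,0,-0.0016,0,0,-32],[0,0,-0.002,0,0,-37],[0,0,-0.0023,0,0,-42],[0,0,-0.0026,0,0,-47],[0,0,-0.0026,0,0,-47]]' - 85
python3 -c "
from h import *
st([.4904,.0945,.0563])"
```

```text
clock: 10.92
position: [0.4904, 0.0947, 0.0587]
ee_rot: [0.001, 0.34, 0.94, -0.001]
contact_force: [-0.8, 1.4, 0.2]
width: 0.058
t 10.93 p [0.4904 0.0947 0.0587] yaw_y 50.2 z [ 0.0014 -0.0023 -1.    ] F [-0.8  1.4  0.2] M [0.46 0.12 0.02] w 0.058 q [ 0.05  0.29  1.88 -0.    0.97 -0.82]
shift [-0.0002 -0.0002  0.0024]
```

```bash
python3 -m crank '[[0,0,-0.0004,0,0,-5],[0,0,-0.0007,0,0,-10],[0,0,-0.001,0,0,-15],[0,0,-0.001,0,0,-20],[0,0,-0.001,0,0,-25],[0,0,-0.001,0,0,-30],[0,0,-0.001,0,0,-34],[0,0,-0.001,0,0,-36],[0,0,-0.001,0,0,-36],[0,0,-0.001,0,0,-36]]'
python3 - <<'E'
from h import *
st([.4904,.0945,.0563])
d=viewer.get_image("scene");P=cloud(d);np.savez("scene7.npz",**d)
x=P[region(P,(.4902,.094),.05,.06,.08)];print("shoulder z",np.percentile(x[:,2],[10,50,90]).round(4),rect(x))
th=np.radians(-20.1);n=np.array([np.cos(th),np.sin(th)]);t=np.array([-n[1],n[0]]);c=np.array([.4904,.0943])
for f in(6,7):
    P=cloud(dict(np.load(f"scene{f}.npz")))
    x=P[region(P,c,.06,.04,.07)];a=(x[:,:2]-c)@n;b=(x[:,:2]-c)@t;k=abs(a-.033)<.004;print(f,k.sum(),"front face yaw err",-np.degrees(np.polyfit(b[k],a[k],1)[0]).round(2))
E
```

```text
clock: 12.18
position: [0.4901, 0.0946, 0.0598]
ee_rot: [0.0, 0.033, 0.999, -0.001]
contact_force: [-2.6, -0.4, 2.3]
width: 0.0581
t 12.18 p [0.4901 0.0946 0.0598] yaw_y 86.16 z [ 9.0e-04 -2.7e-03 -1.0e+00] F [-2.6 -0.4  2.3] M [-0.18  0.45 -0.02] w 0.0581 q [ 0.05  0.29  1.88 -0.    0.97 -1.45]
shift [-0.0003 -0.      0.0035]
shoulder z [0.0635 0.0729 0.0781] ((497.0461730957031, 91.25950622558594), (66.74835968017578, 59.982906341552734), 74.60132598876953)
6 229 front face yaw err -0.18
7 230 front face yaw err 3.29
```

The jar turned about 3.5° and was then stopped by the holder, so the cap has turned about 79° relative to it. I'm lifting straight up, slowly at first.

```bash
python3 -m crank '[[0,0,-0.002,0,0,0],[0,0,-0.005,0,0,0],[0,0,-0.009,0,0,0],[0,0,-0.014,0,0,0],[0,0,-0.02,0,0,0],[0,0,-0.027,0,0,0],[0,0,-0.033,0,0,0],[0,0,-0.036,0,0,0],[0,0,-0.036,0,0,0],[0,0,-0.036,0,0,0]]'
python3 - <<'E'
from h import *
st([.4904,.0945,.0563])
d=viewer.get_image("scene");P=cloud(d)
x=P[region(P,(.4902,.094),.05,.06,.08)];print("shoulder z",np.percentile(x[:,2],[10,50,90]).round(4),rect(x))
x=P[region(P,(.4902,.094),.05,.118,.16)];print("cap top",np.percentile(x[:,2],[10,50,90]).round(4))
cv2.imwrite("pics/z8.png",cv2.resize(d["frame"][110:240,290:420],(585,585)))
E
```

```text
clock: 13.48
position: [0.4899, 0.0947, 0.0956]
ee_rot: [0.0, 0.033, 0.999, -0.001]
contact_force: [-0.6, -0.4, -1.1]
width: 0.058
t 13.47 p [0.4899 0.0947 0.0956] yaw_y 86.17 z [ 5.0e-04 -2.6e-03 -1.0e+00] F [-0.6 -0.4 -1.1] M [-0.02  0.01  0.02] w 0.058 q [ 0.05  0.25  1.83 -0.    1.06 -1.45]
shift [-0.0005 -0.      0.0393]
shoulder z [0.0641 0.073  0.0781] ((492.052734375, 92.22412109375), (66.44905090332031, 67.74762725830078), 74.09402465820312)
cap top [0.1365 0.1497 0.1526]
```

View pics/z8.png

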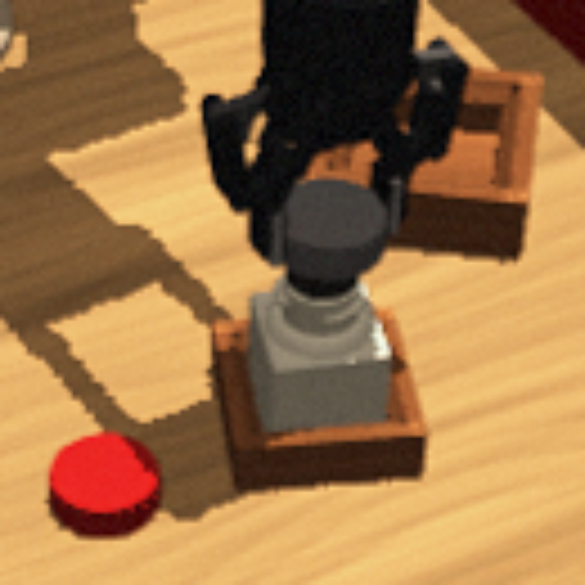

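The picture shows the cap held level at (335,220), clear above the open neck at (325,300), with the jar still down in the holder. The cap's rim is at about 0.128 m and the mouth at 0.104 m, a gap of about 24 mm. Wrist Fz of −1 N means only the cap is being carried.

```bash
python3 -c "
from rig import job,manip
print(job.sign_off());s=manip.get_state();print(s['clock'],s['position'],s['width'])"
```

```text
the job is handed in; nothing more can be done
None
the job is handed in; nothing more can be done
```

The job is handed in. The closed square jar was set down in the small holder, and its cap was unscrewed and lifted straight off. The gripper ended holding the cap level above the open mouth. No verdict was reported.

**What I did:** I carried the jar by its cap and turned it 18.6° to match the recess. Once it was seated, I unscrewed about 83° at the tool. The jar took up roughly 3.5–4° of play in the holder, so the cap turned about 79° relative to it. I then lifted 36 mm, finishing at about 13.5 s.

**Last checks:**
- **Cap:** the rim is about 24 mm above the mouth and the grip width is steady at 58 mm. Wrist force is about −1 N, so only the cap is being carried.
- **Jar:** the shoulder height was unchanged after lifting the cap, so the jar stayed down in the holder.
- **Bystanders:** the arm never went near the round jar, toothbrush or potsherd, but I did not measure their positions again at the end.

**What disagreed:** the first grasp closed on air above the cap without touching anything. By the camera, the fingertips are about 28 mm above the reported TCP when shut and 35 mm when 60 mm apart. I used the camera-measured height from then on.

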